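Wind the model to its index and hold sprung tweezers at the marked gap over the stump

ROBOT

A 6-joint arm with a two-finger parallel gripper is mounted at the origin on the work surface. World frame = base frame: x ahead of the robot, y to its left, z up, the work surface at z = 0. Lengths are in m, angles in rad, forces in N, time in s.
With the tool pointing down it reaches from about 0.425 to 0.95 m from the base axis. Payload 3.5 kg.
Tool frame: the origin (TCP) lies midway between the tips of the shut fingers; the grasp point (between the pads) lies 19 mm behind it (ctrl.pinch_z is the distance from the TCP to the grasp point, in m); z points along the fingers, y is the line along which they close (so a half turn about z gives the same grasp; the last joint's range is limited). The gripper opens to 85 mm and grips with 20 to 120 N. Pads are 22 mm wide; open, the fingers measure 114 mm over their backs; the gripper's body (76 mm by 85 mm) begins 54 mm behind the grasp point. The pads swing forward as they close: fully open they stand 13 mm farther back than shut.
Start: joints at [-1.467, 0.286, 1.577, -0, 1.279, -0.15], TCP at [0.17, -0.653, 0.231] pointing down, gripper open.
Joint ranges: [-2.77, 2.77], [-0.9, 2.22], [0.21, 2.48], [-1.53, 4.67], [0.24, 2.81], [-2.84, 2.84]. Speed limits (rad/s): [2.79, 2.79, 3.14, 3.14, 3.14, 3.14].

INTERFACE

Orientations are given as a unit quaternion [x, y, z, w].
In Python, from plant import get_state, viewer, sign_off, ctrl gives the robot as it stands. The module is installed in compiled form; this text tells all that it offers.
- The arm moves only by the shell command python3 -m handwheel 'ROWS' [FORCE]. ROWS is JSON, a list that holds one entry, the list of rows, each a list of 5 numbers: the finger opening in m, from 0 to 0.0854, then the shift along the tool's x, y, z in m, then the turn about the tool's z in degrees. In form: [[[claw, x, y, z, spin], ...]]. A call has 1 to 12 rows; each row shifts and turns the commanded pose from where the row before left it, along the tool's axes as they then stand; what a row does not reach is not made up. A row lasts 1/12 s, in which the tool goes at most 41.7 mm and 7.16 degrees, less where a joint would pass 70% of its speed; a pose out of reach is approached as far as the arm can. A call is refused whole if a number of a shift passes 0.0417 or a number of a turn 7.16, either way. A call with a gripper value outside its range is refused whole. The fingers move at their own pace and stop on an object; FORCE is the grip in N (left out, the last holds). Time passes only in rows, so rows that do not move let the fingers close. It gives the time, the measured TCP pose, the force, the opening and the grip force at its end, in the units of the state.
- get_state(): the state, without advancing time (a new reading comes with each control period).
- viewer.read_camera(name): name is "side" or "top" or "wrist"; returns the picture (480x640x3 uint8, blue, green, red); there is no depth.
- viewer.camera_params(name): a dict with "fov_y" (degrees; the focal length in pixels is half the picture's height over the tangent of half this angle, whatever the lens; pixels are square), "cx", "cy" (the principal point, pixels), "xyz" and "attitude" of the camera in the world; the wrist camera has in their place "hand_eye" (4x4, takes a point from camera to tool coordinates, whose origin is the TCP and whose axes are the flange's). Camera axes: x right, y up, looking along -z (the intrinsics and any distortion apply to the point x, -y, -z); pixel columns grow to the right and rows downward; lengths in m; the calibration is good to about 2 mm. A picture is of the moment at which its call begins: read the wrist's pose just before it. camera_params takes no time and is no camera call.
- sign_off(): hands the job in; it is judged then, once.
Trained networks look in the newest picture that a camera, given by its name, has taken for a name from the list of things; names that differ only in an ending like _2 or _b are one class to them, and where a whole thing is asked for, a point or a joint stands for the part that bears it (a point fixed in the world has none). Each returns a list of dicts, best first, with "confidence" (0 to 1); they miss things now and then, are a little off and sometimes report something else, mostly with a low value. They report only what shows in the picture. A call takes as long as a camera call.
- viewer.look_for(camera, name): "extent" ([left, top, width, height] as shares, 0 to 1, of the picture: columns of its width, rows of its height, round what is visible of it).
- viewer.outline_of(camera, name): "mask" (480x640 bool, what is visible of it) and "extent" ([left, top, width, height] as shares, 0 to 1, of the picture: columns of its width, rows of its height, round what is visible of it).
- viewer.pinpoint(camera, name): "xy" ([column, row] as shares, 0 to 1, of the picture: columns of its width, rows of its height: a listed point, or the origin of a listed thing).
The state is a dict: "time": time; "qpos": joint angles; "dq": joint speeds; "joint_efforts": joint torques, N m; "eef_pos": TCP position; "tcp_rot": TCP orientation; "contact_force": force on the tool from outside, world axes, zero at the start; "wrist_torque": the same for the moment, N m; "opening": opening from 0.0 (shut) to 1.0 (fully open); "finger_force": force on a finger pad.
Only numpy, scipy, OpenCV 4.12 (cv2) and the standard library are available. Lean on these libraries where they do the work, as an engineer would, in place of code of your own. Each camera call takes 0.05 s, during which the arm holds its last target. There are 200 camera calls.

TASK

Turn the handwheel of the model slide clockwise (less than one full turn) until its pointer stands at the index pin, which brings the plaster jaw model to its working place. Then lift the sprung tweezers off their stand, squeeze them until the moving arm reaches the line on their gauge strip (a 10 mm gap between the tips), and finish while holding them level and steady at that gap, both tips close above the upright tooth stump without touching the model slide. Do not let go at the end, and leave the other things on the bench where they are.

Things in the scene. Friction and masses are not known exactly. Their poses are not given: they have to be found in the camera images.
- stage: Model slide, fixed to the table: grey bed 84 mm (x) by 270 mm (y), 18 mm high (30 mm at the housing). Origin: centre of its underside, z up. The handwheel is on the housing at its +y end, axis at (0, 85) mm; a carriage on rails with the plaster model is at its -y end. The slide is on the robot's left or right, turned up to 0.3 rad.
- wheel_centre (a point): Point on the handwheel's vertical axis at mid-height of its rim, 71 mm above the table. The handwheel is a plain aluminium disc with a round rim, 60 mm in diameter and 22 mm high (60 to 82 mm above the table) on a 26 mm neck; grip it across the rim from above at any yaw.
- handwheel (a joint): Angle of the handwheel in rad, growing clockwise seen from above; range 0 to 5.0, the pointer stands at the index pin at 4.0. Starts between 0.4 and 1.8. It has slight friction (0.06 N m), no spring and stays where it is left. Each rad moves the carriage 6 mm along the slide's +y.
- pointer (a point): Outer end of the pointer, a dark ridge 5 mm wide along one radius on top of the handwheel, at the rim (30 mm from the axis), 82 mm above the table.
- index (a point): Top of the index pin, an 8 mm thick, 16 mm high upright pin on the housing 36 mm from the wheel's axis towards the slide's -x, its top 46 mm above the table (14 mm below the wheel's underside). The wheel is set when pointer, pin and axis are in line seen from above.
- stump (a point): Top of the tooth stump, 75 mm above the table: a plain tapered post 17 mm high and 8 to 11 mm thick on the front (towards the slide's -x) of the plaster model on the carriage, standing alone in a gap between 9 mm high teeth. The model is 50 by 60 mm, and moves with the carriage.
- stand: Tweezers stand, fixed: wooden plate 170 (x) by 80 (y) by 8 mm with two cross ridges, tops 30 mm above the table, 12 mm wide in x, at x = -62 and +50 mm; between the ridges it is open. Origin: centre of its underside on the table. The tweezers lie on the ridges, tips towards the stand's +x.
- tweezers: Sprung steel tweezers, 70 g, 158 mm long, 14 mm high, lying flat and loose on the stand. Origin: underside, between the grip plates; x to the tips (x = 60 mm), z up; arms joined at x = -90 mm. The body is the fixed arm (+y side; outer face of its grip plate at y = +13 mm, along x) with a gauge strip across at x = 34 mm, 10 mm wide, under the moving arm, a dark line across it.
- grip (a point): Point between the grip plates at x = 0, y = 0, 7 mm above the underside. Plates: x -19 to +19 mm, 14 mm high. With the moving arm at the line the plates are parallel, mirror images, 26 mm over their outer faces. Sprung open they splay by 0.14 rad, measure 38 to 39 mm at x = 0, and the middle line between them is turned -0.07 rad (clockwise from above) from body x and lies 6 mm to -y at x = 0.
- jaw (a joint): Angle in rad by which the moving arm (-y side) is squeezed shut about the tweezers' rear end: 0 sprung open (tip gap 31 mm), 0.14 at the line (tip gap 10 mm, the arm's inner edge just reaches the line), stop at 0.19 (gap 2.5 mm). Spring 4 N m/rad with preload: about 2 N at the grip plates to start, 8.5 N at the line.
- fixed_tip (a point): Inner face of the fixed arm's tip, at (60, 5, 9) mm in the tweezers.
- moving_tip (a point): Inner face of the moving arm's tip, 9 mm above the underside; its distance from fixed_tip is the tip gap.
- wax_knife: Bystander, loose: wax knife with black handle, about 170 mm long, 10 mm high, lying in the middle; leave it alone. Origin: underside.
- wax_block: Bystander, loose: pink wax block 55 x 45 x 16 mm; leave it alone. Origin: underside.
- spare_model: Bystander, loose: spare plaster jaw model without stump, 50 x 60 x 25 mm, lying directly on the table; leave it alone. Origin: underside.
- phone: Bystander, loose: phone 150 x 74 x 10 mm; leave it alone. Origin: underside.
- pliers: Bystander, loose: pliers about 145 mm long, 10 mm high; leave it alone. Origin: underside.
- monomer: Bystander, loose: small amber bottle with cap, diameter 44 mm, 85 mm high; leave it alone. Origin: underside.

How it is judged:
By the outcome, as a careful person would: the job done as asked, in the order asked, and still so for the second after the job is handed in, while the arm keeps its last pose, push and grip.
It also fails if it takes over 61 s, if anything falls off the work surface, if the arm or the gripper's body presses on something with over 40 N, if the wrist force passes 120 N, or if a joint passes its speed limit or range.

## Working session

There is one attempt and no reset: what is moved stays moved. The work goes in short steps, Python scripts to look and compute and a shell command to move; the robot and the scene stay as the last step left them, time stands still between calls to the robot, and variables do not carry over. Pictures are saved under pics/ and viewed, at most 10 in all, crops included, and the job is handed in when it is done.

```bash
mkdir -p pics
cat > h.py <<'E'
import numpy as np, cv2
from scipy.spatial.transform import Rotation as R
from plant import get_state, viewer, sign_off, ctrl
def cam(name):
    p=viewer.camera_params(name)
    f=240/np.tan(np.radians(p["fov_y"])/2)
    if "hand_eye" in p:
        s=get_state(); T=np.eye(4); T[:3,:3]=R.from_quat(s["tcp_rot"]).as_matrix(); T[:3,3]=s["eef_pos"]
        T=T@np.array(p["hand_eye"])
        return f,p["cx"],p["cy"],T[:3,:3],T[:3,3],p
    a=np.array(p["attitude"]); M=R.from_quat(a).as_matrix() if a.size==4 else a
    return f,p["cx"],p["cy"],M,np.array(p["xyz"]),p
def to_plane(c,xy,z):   # xy shares
    f,cx,cy,M,t,_=c; u=xy[0]*640;v=xy[1]*480
    d=M@np.array([(u-cx)/f,-(v-cy)/f,-1.]); return t+d*(z-t[2])/d[2]
def proj(c,P):
    f,cx,cy,M,t,_=c; q=M.T@(np.array(P)-t); return np.array([cx+f*q[0]/-q[2], cy-f*q[1]/-q[2]])
E
python3 - <<'E'
from h import *
for n in ("top","side","wrist"):
    c=cam(n); print(n,viewer.camera_params(n))
    cv2.imwrite(f"pics/{n}0.png",viewer.read_camera(n))
print(get_state(),ctrl.pinch_z)
Z=dict(stage=0,wheel_centre=.071,pointer=.082,index=.046,stump=.075,stand=0,tweezers=.03,grip=.037,fixed_tip=.039,moving_tip=.039)
c=cam("top")
for k,z in Z.items():
    for r in viewer.pinpoint("top",k)[:2]:
        print(k,round(r["confidence"],2),np.array(r["xy"])*[640,480],to_plane(c,r["xy"],z).round(4))
E
```

```text
top {'fov_y': 47.80493896188576, 'cx': 312.52669909107203, 'cy': 235.30687321689211, 'xyz': array([0.46154001, 0.01160776, 1.15061586]), 'attitude': array([ 0.03429822, -0.03458689, -0.70389776,  0.70862919])}
side {'fov_y': 54.680542356935085, 'cx': 307.0470633552236, 'cy': 236.5881367615634, 'xyz': array([0.47432685, 0.64508175, 0.43224054]), 'attitude': array([-0.02936139,  0.51451018,  0.85519515, -0.05530309])}
wrist {'fov_y': 66.02230341674148, 'cx': 320.98462549410027, 'cy': 245.50903603148222, 'hand_eye': array([[ 8.62907374e-04,  9.65942470e-01,  2.58755484e-01,
         6.55021121e-02],
       [ 9.99999576e-01, -7.50323607e-04, -5.33853690e-04,
        -1.08150799e-03],
       [-3.21521604e-04,  2.58755835e-01, -9.65942708e-01,
        -1.43536982e-01],
       [ 0.00000000e+00,  0.00000000e+00,  0.00000000e+00,
         1.00000000e+00]])}
{'time': 0.15, 'qpos': array([-1.46702151e+00,  2.87001099e-01,  1.57783132e+00,  2.08034759e-05,
        1.27862465e+00, -1.50018843e-01]), 'dq': array([ 0.00048337, -0.00159551, -0.00371344, -0.00053092, -0.00042481,
        0.00082768])
[... 591 characters left out ...]
75 [182.272 228.72 ] [0.5786 0.2728 0.071 ]
pointer 0.77 [191.296 218.4  ] [0.5982 0.2528 0.082 ]
index 0.92 [185.6 249.6] [0.5384 0.2707 0.046 ]
index 0.19 [405.696 262.992] [ 0.5141 -0.1789  0.046 ]
stump 0.76 [257.984 262.08 ] [0.5125 0.1195 0.075 ]
stump 0.34 [319.424 255.696] [ 0.5261 -0.0025  0.075 ]
stand 0.79 [409.088 264.816] [ 0.5124 -0.194   0.    ]
stand 0.2 [269.888 150.288] [0.7586 0.1052 0.    ]
tweezers 0.66 [407.488 262.608] [ 0.5157 -0.1854  0.03  ]
grip 0.96 [406.912 263.088] [ 0.5143 -0.1829  0.037 ]
fixed_tip 0.67 [409.6   233.712] [ 0.5749 -0.1888  0.039 ]
fixed_tip 0.34 [258.368 263.088] [0.5122 0.1223 0.039 ]
moving_tip 0.58 [422.4   237.696] [ 0.5668 -0.2151  0.039 ]
```

View pics/top0.png

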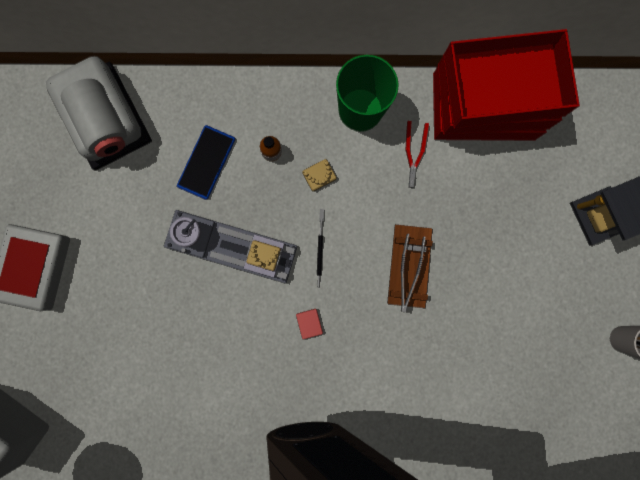

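View pics/side0.png

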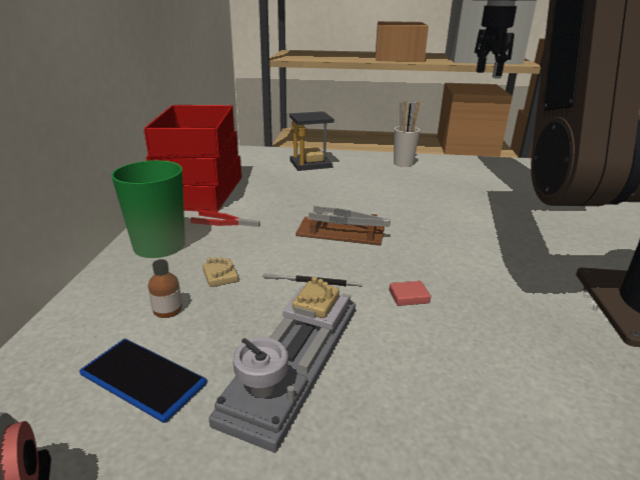

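The top view shows the slide on the robot's left, with the wheel at about px (185,230) and the model at about (265,255). The tweezers lie on the stand at about (410,265) with their tips up in the image (world +x). The side view agrees, and the bystanders are clear of both.

```bash
cat >> h.py <<'E'
def yaw_of(q): 
    x=R.from_quat(q).as_matrix()[:,0]; return np.arctan2(x[1],x[0])
def plan(wps,claw,step=.04,turn=7.0,mm=3):
    """wps: list of (x,y,z,yaw) for TCP, tool down; prints rows"""
    s=get_state(); p=np.array(s["eef_pos"]); y=yaw_of(s["tcp_rot"]); rows=[]
    for w in wps:
        d=np.array(w[:3])-p; dy=w[3]-y
        n=int(np.ceil(max(np.linalg.norm(d)/step,abs(np.degrees(dy))/turn,1)))
        for i in range(n):
            rem=(np.array(w[:3])-p)/(n-i); sp=-np.degrees(w[3]-y)/(n-i)
            c,sn=np.cos(y),np.sin(y); t=[c*rem[0]+sn*rem[1], sn*rem[0]-c*rem[1], -rem[2]]
            t=np.round(t,mm); sp=round(sp,1)
            rows.append([claw,*[float(v) for v in t],sp])
            p=p+np.array([c*t[0]+sn*t[1], sn*t[0]-c*t[1], -t[2]]); y-=np.radians(sp)
    for i in range(0,len(rows),12): print(str([rows[i:i+12]]).replace(" ",""))
    return rows
E
python3 -c "
from h import *
plan([(.46,-.25,.25,1.65),(.56,.24,.23,2.91)],.085)"
```

```text
[[[0.085,0.029,-0.024,-0.001,np.float64(-6.2)],[0.085,0.032,-0.021,-0.001,np.float64(-6.1)],[0.085,0.034,-0.018,-0.002,np.float64(-6.2)],[0.085,0.036,-0.014,-0.001,np.float64(-6.1)],[0.085,0.037,-0.01,-0.002,np.float64(-6.2)],[0.085,0.038,-0.006,-0.001,np.float64(-6.1)],[0.085,0.038,-0.002,-0.002,np.float64(-6.2)],[0.085,0.038,0.002,-0.001,np.float64(-6.1)],[0.085,0.038,0.006,-0.002,np.float64(-6.2)],[0.085,0.037,0.011,-0.001,np.float64(-6.1)],[0.085,0.035,0.014,-0.002,np.float64(-6.2)],[0.085,0.034,0.018,-0.001,np.float64(-6.1)]]]
[[[0.085,0.031,0.022,-0.002,np.float64(-6.2)],[0.085,0.037,0.011,0.002,np.float64(-5.6)],[0.085,0.036,0.014,0.002,np.float64(-5.5)],[0.085,0.034,0.018,0.001,np.float64(-5.6)],[0.085,0.032,0.021,0.002,np.float64(-5.5)],[0.085,0.03,0.024,0.001,np.float64(-5.6)],[0.085,0.028,0.027,0.002,np.float64(-5.5)],[0.085,0.025,0.029,0.001,np.float64(-5.6)],[0.085,0.022,0.031,0.002,np.float64(-5.5)],[0.085,0.019,0.033,0.001,np.float64(-5.6)],[0.085,0.016,0.035,0.002,np.float64(-5.5)],[0.085,0.012,0.037,0.001,np.float64(-5.6)]]]
[[[0.085,0.009,0.038,0.002,np.float64(-5.5)],[0.085,0.005,0.038,0.001,np.float64(-5.6)]]]
```

```bash
sed -i 's/sp=round(sp,1)/sp=float(round(sp,1))/' h.py
python3 -m handwheel '[[[0.085,0.029,-0.024,-0.001,-6.2],[0.085,0.032,-0.021,-0.001,-6.1],[0.085,0.034,-0.018,-0.002,-6.2],[0.085,0.036,-0.014,-0.001,-6.1],[0.085,0.037,-0.01,-0.002,-6.2],[0.085,0.038,-0.006,-0.001,-6.1],[0.085,0.038,-0.002,-0.002,-6.2],[0.085,0.038,0.002,-0.001,-6.1],[0.085,0.038,0.006,-0.002,-6.2],[0.085,0.037,0.011,-0.001,-6.1],[0.085,0.035,0.014,-0.002,-6.2],[0.085,0.034,0.018,-0.001,-6.1]]]'
python3 -m handwheel '[[[0.085,0.031,0.022,-0.002,-6.2],[0.085,0.037,0.011,0.002,-5.6],[0.085,0.036,0.014,0.002,-5.5],[0.085,0.034,0.018,0.001,-5.6],[0.085,0.032,0.021,0.002,-5.5],[0.085,0.03,0.024,0.001,-5.6],[0.085,0.028,0.027,0.002,-5.5],[0.085,0.025,0.029,0.001,-5.6],[0.085,0.022,0.031,0.002,-5.5],[0.085,0.019,0.033,0.001,-5.6],[0.085,0.016,0.035,0.002,-5.5],[0.085,0.012,0.037,0.001,-5.6]]]'
python3 -m handwheel '[[[0.085,0.009,0.038,0.002,-5.5],[0.085,0.005,0.038,0.001,-5.6],[0.085,0,0,0,0],[0.085,0,0,0,0]]]'
cat > look.py <<'E'
import sys
from h import *
Z=dict(wheel_centre=.071,pointer=.082,index=.046,stump=.075,tweezers=.03,grip=.037,fixed_tip=.039,moving_tip=.039)
def look(cn,names,png=None,dz=0):
    c=cam(cn); im=viewer.read_camera(cn)
    if png: cv2.imwrite(png,im)
    out={}
    for k in names:
        for r in viewer.pinpoint(cn,k)[:1]:
            out[k]=to_plane(c,r["xy"],Z[k]+dz); print(cn,k,round(r["confidence"],2),(np.array(r["xy"])*[640,480]).round(),out[k].round(4))
    return out
E
python3 - <<'E'
from look import *
s=get_state(); print(s["time"],s["eef_pos"],yaw_of(s["tcp_rot"]),s["qpos"].round(3))
look("wrist",["wheel_centre","pointer","index","stump"],"pics/w1.png")
E
```

```text
time: 1.65
eef_pos: [0.4383, -0.2789, 0.249]
tcp_rot: [0.715, 0.699, 0.0, 0.001]
contact_force: [1.0, -0.0, -0.0]
opening: 0.992
finger_force: 0.0
time: 2.65
eef_pos: [0.5453, 0.1663, 0.2335]
tcp_rot: [0.209, 0.978, 0.0, 0.0]
contact_force: [2.1, 0.0, 0.0]
opening: 0.994
finger_force: 0.0
time: 2.98
eef_pos: [0.5601, 0.242, 0.23]
tcp_rot: [0.114, 0.993, -0.0, -0.0]
contact_force: [0.5, 0.0, 1.5]
opening: 0.995
finger_force: 0.0
2.9833 [0.56013654 0.241977   0.22999238] 2.913247633525537 [ 0.242  0.147  1.743 -0.     1.252 -1.101]
wrist wheel_centre 0.57 [355. 232.] [0.5704 0.27   0.071 ]
wrist pointer 0.73 [337. 268.] [0.5942 0.2487 0.082 ]
wrist stump 0.55 [159. 205.] [0.5113 0.1189 0.075 ]
```

View pics/w1.png

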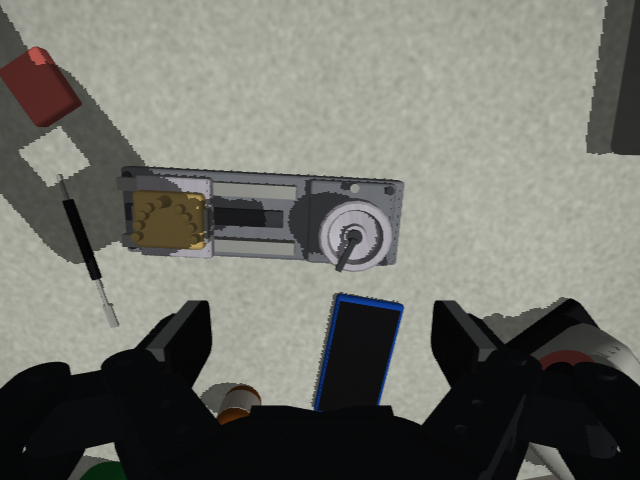

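The wrist view shows the wheel's top centred at about (355,233), with the pointer running to about (338,270). The index pin is at about (354,188), and the bed's edges run nearly horizontal. I'll compute the pointer-to-pin angle and the grip pose.

Run:
```python
from h import *
c=cam("wrist"); P=lambda u,v,z: to_plane(c,(u/640,v/480),z)
im=viewer.read_camera("wrist")
w=P(355,233,.082); tip=P(338,270,.082); pin=P(354,188,.046); hub=P(354,238,.082)
print("w",w,"tip",tip,"pin",pin,"hub",hub)
a=P(122,167,.018);b=P(403,182,.018);e=P(132,254,.018);f=P(396,265,.018)
print([np.arctan2(*(q-p)[:2][::-1])-np.pi/2 for p,q in((a,b),(e,f))], np.linalg.norm(b-a))
g=cv2.cvtColor(im,cv2.COLOR_BGR2GRAY)
print(cv2.HoughCircles(g[150:310,270:450],cv2.HOUGH_GRADIENT,1,20,param1=100,param2=15,minRadius=28,maxRadius=42))
ang=lambda p,q:np.degrees(np.arctan2(*(q-p)[:2][::-1]))
print("pointer ang",ang(w,tip),ang(hub,tip),"pin ang",ang(w,pin),np.linalg.norm((pin-w)[:2]),np.linalg.norm((tip-w)[:2]))
cv2.imwrite("pics/w1c.png",cv2.resize(im[160:290,280:430],None,fx=5,fy=4.6,interpolation=cv2.INTER_CUBIC))
for k in("wheel_centre","pointer","index"):
  for r in viewer.pinpoint("top",k)[:1]: print(k,to_plane(cam("top"),r["xy"],dict(wheel_centre=.071,pointer=.082,index=.046)[k]))
```

```text
w [0.56916612 0.26615931 0.082     ] tip [0.59686665 0.24580856 0.082     ] pin [0.53801329 0.27512174 0.046     ] hub [0.57306629 0.2645007  0.082     ]
[np.float64(-0.28533078367042886), np.float64(-0.2762841111319412)] 0.2665079810872527
[[[87.5 84.5 35.8]
  [60.5 65.5 40.3]]]
pointer ang -36.30361337601923 -38.14511331107663 pin ang 163.9498759192767 0.03241641119898878 0.03437254978581681
wheel_centre [0.57860267 0.27278602 0.071     ]
pointer [0.59817078 0.25280503 0.082     ]
index [0.53843561 0.27074256 0.046     ]
```

View pics/w1c.png

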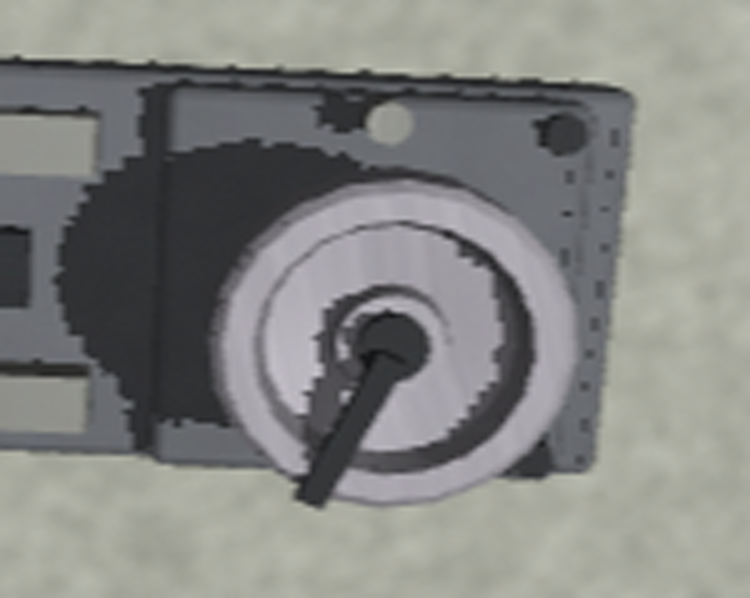

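The crop shows the rim's top centred at about (358,234.5), the pointer's end at about (342,268) and the pin's top at (358,187).

Run:
```python
from h import *
c=cam("wrist"); P=lambda u,v,z: to_plane(c,(u/640,v/480),z)
w=P(358.3,234.5,.082); tip=P(342,268,.082); pin=P(358,186.7,.046)
ang=lambda p,q:np.degrees(np.arctan2(*(q-p)[:2][::-1]))
print(w,pin,ang(w,tip),ang(w,pin),np.linalg.norm((pin-w)[:2]),np.linalg.norm((tip-w)[:2]))
# TCP z: grasp point at .071 -> open pads farther back; 
plan([(w[0],w[1],.15,2.913),(w[0],w[1],.062,2.913)],.085)
```

```text
[0.57104522 0.26902427 0.082     ] [0.53774195 0.27929083 0.046     ] -37.39904813668282 162.86678354557213 0.03484982051933814 0.03138128708008891
[[[0.085,-0.001,0.01,0.027,-0.1],[0.085,-0.001,0.011,0.027,-0.1],[0.085,-0.001,0.01,0.027,-0.0],[0.085,-0.0,0.0,0.029,-0.0],[0.085,-0.0,0.0,0.029,-0.0],[0.085,-0.0,0.0,0.03,-0.0]]]
```

```bash
python3 -m handwheel '[[[0.085,-0.001,0.01,0.027,0],[0.085,-0.001,0.011,0.027,0],[0.085,-0.001,0.01,0.027,0],[0.085,0,0,0.030,0],[0.085,0,0,0.030,0],[0.085,0,0,0.030,0],[0.085,0,0,0.009,0],[0.085,0,0,0,0]]]' 40
python3 -m handwheel '[[[0.05,0,0,0,0],[0.05,0,0,0,0],[0.05,0,0,0,0],[0.05,0,0,0,0],[0.05,0,0,0,0],[0.05,0,0,0,0]]]'
python3 -c "
from h import *
s=get_state();print(s['wrist_torque'],s['eef_pos'],s['opening'])"
```

```text
time: 4.1
eef_pos: [0.5679, 0.2686, 0.0468]
tcp_rot: [0.116, 0.993, -0.001, -0.003]
contact_force: [-1.6, 0.3, 1.1]
opening: 0.997
finger_force: 0.0
time: 4.6
eef_pos: [0.5716, 0.2674, 0.054]
tcp_rot: [0.114, 0.993, -0.002, 0.001]
contact_force: [-2.5, -7.8, 5.3]
opening: 0.691
finger_force: 44.4
[-1.61385847  0.57644505  0.03652639] [0.57160216 0.26738766 0.05397082] 0.6914821878368769
```

```bash
python3 -m handwheel '[[[0.05,0,0,0,3],[0.05,0,0,0,6],[0.05,0,0,0,7],[0.05,0,0,0,7],[0.05,0,0,0,7],[0.05,0,0,0,7],[0.05,0,0,0,7],[0.05,0,0,0,7],[0.05,0,0,0,7],[0.05,0,0,0,7],[0.05,0,0,0,7],[0.05,0,0,0,7]]]'
python3 -m handwheel '[[[0.05,0,0,0,7],[0.05,0,0,0,7],[0.05,0,0,0,7],[0.05,0,0,0,7],[0.05,0,0,0,7],[0.05,0,0,0,7],[0.05,0,0,0,7],[0.05,0,0,0,7],[0.05,0,0,0,7],[0.05,0,0,0,7],[0.05,0,0,0,6],[0.05,0,0,0,4]]]'
python3 -m handwheel '[[[0.05,0,0,0,0.5],[0.05,0,0,0,0],[0.05,0,0,0,0]]]'
python3 - <<'E'
from look import *
s=get_state(); print(s["time"],s["eef_pos"],np.degrees(yaw_of(s["tcp_rot"])),s["qpos"].round(3))
look("top",["pointer","index","stump"])
im=viewer.read_camera("wrist"); cv2.imwrite("pics/w2.png",im)
E
```

```text
time: 5.6
eef_pos: [0.5719, 0.2677, 0.054]
tcp_rot: [0.723, 0.691, -0.001, 0.002]
contact_force: [0.2, -8.3, 4.4]
opening: 0.687
finger_force: 44.2
time: 6.6
eef_pos: [0.5723, 0.2675, 0.054]
tcp_rot: [0.998, 0.065, 0.001, 0.001]
contact_force: [-1.5, -9.7, 4.4]
opening: 0.689
finger_force: 44.2
time: 6.85
eef_pos: [0.5724, 0.2675, 0.054]
tcp_rot: [0.998, 0.063, 0.001, 0.001]
contact_force: [-2.0, -9.7, 4.7]
opening: 0.693
finger_force: 44.3
6.85 [0.57235365 0.26754632 0.0539631 ] 7.203973083265043 [ 0.278  0.388  1.798 -0.004  0.954  1.726]
top index 0.62 [183. 251.] [0.5361 0.275  0.046 ]
top stump 0.72 [252. 260.] [0.516  0.1316 0.075 ]
```

View pics/w2.png

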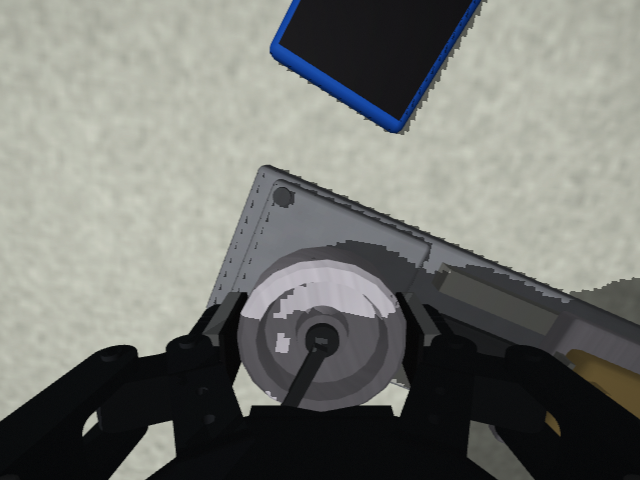

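The pointer now runs down-left from the hub at (321,340) towards (290,405), but the gripper hides the pin. I'll release, lift and check the alignment.

```bash
python3 -m handwheel '[[[0.085,0,0,0,0],[0.085,0,0,0,0],[0.085,0,0,0,0],[0.085,0,0,0,0],[0.085,0,0,-0.02,0],[0.085,0,0,-0.03,0],[0.085,-0.02,0,-0.03,0],[0.085,-0.02,0,-0.03,0],[0.085,-0.02,0,-0.03,0],[0.085,-0.02,0,-0.03,0],[0.085,0,0,0,0],[0.085,0,0,0,0]]]'
python3 - <<'E'
from look import *
s=get_state(); print(s["time"],s["eef_pos"],np.degrees(yaw_of(s["tcp_rot"])))
look("wrist",["wheel_centre","pointer","index","stump"])
c=cam("wrist"); im=viewer.read_camera("wrist"); u,v=proj(c,[.571,.269,.082]).astype(int); print(u,v)
x0,y0=u-75,v-65; cv2.imwrite("pics/w3.png",cv2.resize(im[y0:y0+130,x0:x0+150],None,fx=4,fy=4,interpolation=cv2.INTER_CUBIC)); print(x0,y0)
E
```

```text
time: 8.1
eef_pos: [0.4917, 0.2605, 0.2238]
tcp_rot: [0.998, 0.064, 0.003, -0.001]
contact_force: [0.3, -0.6, -0.4]
opening: 0.995
finger_force: 0.0
8.1 [0.49165821 0.26047356 0.22381418] 7.306593412570887
wrist wheel_centre 0.78 [326. 127.] [0.5724 0.2681 0.071 ]
wrist pointer 0.81 [309. 162.] [0.5448 0.2779 0.082 ]
wrist index 0.87 [307. 170.] [0.5369 0.2795 0.046 ]
wrist stump 0.98 [484. 224.] [0.5146 0.1324 0.075 ]
323 123
248 58
```

View pics/w3.png

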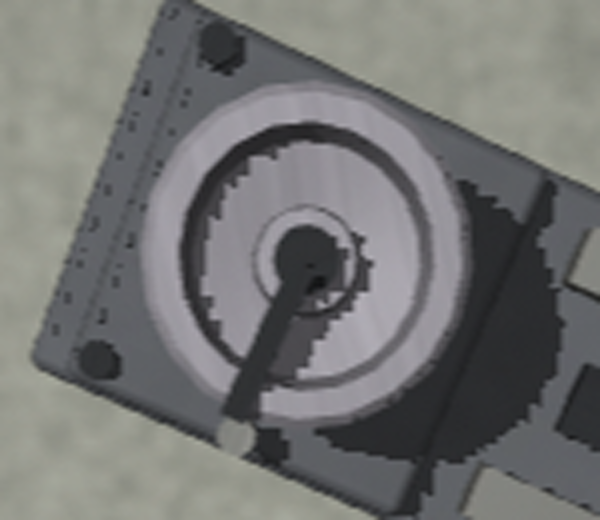

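The pointer ends at crop (240,412), right beside the pin's top at (236,438). I'll compute the remaining angle and plan the trip to the tweezers.

Run:
```python
from h import *
c=cam("wrist"); P=lambda u,v,z: to_plane(c,((248+u/4)/640,(58+v/4)/480),z)
ang=lambda p,q:np.degrees(np.arctan2(*(q-p)[:2][::-1]))
tip=P(240,411,.082); pin=P(236,438,.046)
for w in(P(305,250,.082),P(304,255,.082)):
  print(w,tip,pin,"ptr",ang(w,tip),"pin",ang(w,pin),np.linalg.norm((tip-w)[:2]),np.linalg.norm((pin-w)[:2]))
b=P(258,381-0,.082); b2=P(292,282,.082); print("ridge dir",ang(b2,b))
plan([(.46,.0,.24,.0),(.47,-.19,.22,.0)],.085)
```

```text
[0.57325069 0.2683808  0.082     ] [0.54374379 0.27664938 0.082     ] [0.53660059 0.27784577 0.046     ] ptr 164.3457766906936 pin 165.5196230728006 0.030643540826182734 0.037852548239379405
[0.57238158 0.26844912 0.082     ] [0.54374379 0.27664938 0.082     ] [0.53660059 0.27784577 0.046     ] ptr 164.02124529637055 pin 165.28549549961966 0.029788705672014405 0.03699426705640727
ridge dir 167.48384980764945
[[[0.085,-0.009,0.036,-0.003,1.0],[0.085,-0.008,0.036,-0.003,1.0],[0.085,-0.008,0.037,-0.003,1.0],[0.085,-0.007,0.037,-0.003,1.1],[0.085,-0.006,0.037,-0.003,1.0],[0.085,-0.006,0.037,-0.003,1.1],[0.085,-0.005,0.036,-0.004,1.0],[0.085,0.002,0.038,0.004,0.0],[0.085,0.002,0.038,0.004,0.0],[0.085,0.002,0.038,0.004,0.0],[0.085,0.002,0.038,0.004,0.0],[0.085,0.001,0.038,0.004,0.0]]]
```

The pointer is within about 1–2° of the pin, so the wheel is set. Next, the tweezers.

```bash
python3 -m handwheel '[[[0.085,-0.009,0.036,-0.003,1.0],[0.085,-0.008,0.036,-0.003,1.0],[0.085,-0.008,0.037,-0.003,1.0],[0.085,-0.007,0.037,-0.003,1.1],[0.085,-0.006,0.037,-0.003,1.0],[0.085,-0.006,0.037,-0.003,1.1],[0.085,-0.005,0.036,-0.004,1.0],[0.085,0.002,0.038,0.004,0.0],[0.085,0.002,0.038,0.004,0.0],[0.085,0.002,0.038,0.004,0.0],[0.085,0.002,0.038,0.004,0.0],[0.085,0.001,0.038,0.004,0.0]]]'
python3 -m handwheel '[[[0.085,0,0,0,0],[0.085,0,0,0,0]]]'
python3 - <<'E'
from look import *
s=get_state(); print(s["time"],s["eef_pos"],np.degrees(yaw_of(s["tcp_rot"])))
o=look("wrist",["tweezers","grip","fixed_tip","moving_tip"],"pics/w4.png")
m=viewer.outline_of("wrist","stand")[0]; print(m["extent"],cv2.minAreaRect(np.argwhere(m["mask"])[:,::-1].astype(np.float32)))
E
```

```text
time: 9.4
eef_pos: [0.4697, -0.1915, 0.2212]
tcp_rot: [1.0, 0.0, -0.001, -0.0]
contact_force: [0.4, -0.2, -0.0]
opening: 0.994
finger_force: 0.0
time: 9.57
eef_pos: [0.4695, -0.1912, 0.2208]
tcp_rot: [1.0, -0.002, -0.001, -0.001]
contact_force: [0.4, 0.9, -0.3]
opening: 1.0
finger_force: 0.0
9.5667 [ 0.46946874 -0.19116384  0.22083677] -0.19237502957538824
wrist tweezers 0.97 [313. 170.] [ 0.5145 -0.1831  0.03  ]
wrist grip 0.74 [313. 171.] [ 0.5137 -0.1833  0.037 ]
wrist fixed_tip 0.92 [315.  97.] [ 0.5735 -0.185   0.039 ]
wrist moving_tip 0.79 [356. 104.] [ 0.5681 -0.2188  0.039 ]
[0.4331, 0.1494, 0.1541, 0.3985] ((324.9312744140625, 166.89981079101562), (89.38927459716797, 182.8855438232422), 5.355825901031494)
```

View pics/w4.png

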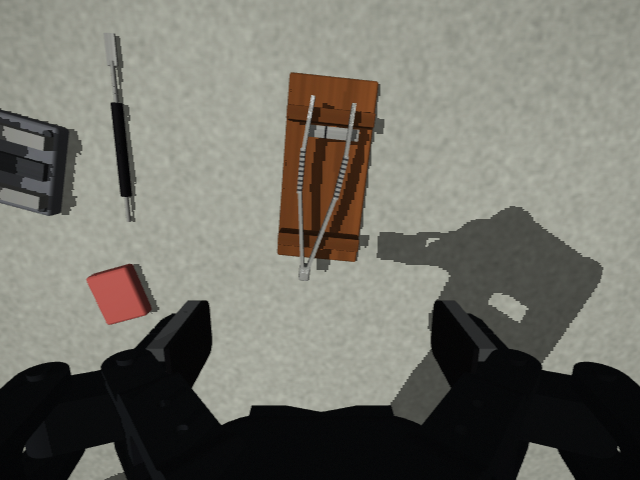

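The view shows the tweezers on the stand with the fixed arm on the left. The plates are centred at about (301,171) and (342,175), the tips at (313,97) and (354,104), the rear joint at (305,274), and the gauge strip at about (337,132). I'll compute the body pose and the grasp.

Run:
```python
from h import *
c=cam("wrist"); P=lambda u,v,z: to_plane(c,(u/640,v/480),z)
tail=P(305,273,.040); ft=P(312.5,97,.040); mt=P(354.5,104,.040)
fp=P(300.5,171,.042); mp=P(342.5,175,.042)
print("tail",tail,"ft",ft,"mt",mt,"gap",np.linalg.norm(ft-mt),"plates",fp,mp,np.linalg.norm(fp-mp))
d=ft-tail; print("len",np.linalg.norm(d))
yaw=np.arctan2(d[1],d[0])-np.arctan2(6,150); print("yaw",yaw)
Rz=lambda a:np.array([[np.cos(a),-np.sin(a)],[np.sin(a),np.cos(a)]])
o1=ft[:2]-Rz(yaw)@[.06,.006]; o2=tail[:2]+Rz(yaw)@[.088,0]; 
g=np.array([.5141,-.1832]); print("origin",o1,o2)
o=(o1+o2)/2; t=o+Rz(yaw)@[0,-.006]; ty=yaw-.07; print("target",t,ty, "middle of plates",(fp+mp)[:2]/2)
plan([(t[0],t[1],.10,ty)],.085);
```

```text
tail [ 0.42158289 -0.17259513  0.04      ] ft [ 0.57491318 -0.17995121  0.04      ] mt [ 0.56961719 -0.21473371  0.04      ] gap 0.03518337981476191 plates [ 0.51506377 -0.16951684  0.042     ] [ 0.51179873 -0.2057544   0.042     ] 0.0363843515940816
len 0.1535066431292283
yaw -0.08791729337911497
origin [ 0.51461809 -0.18065979] [ 0.50924302 -0.18032189]
target [ 0.51140373 -0.18646767] -0.15791729337911498 middle of plates [ 0.51343125 -0.18763562]
[[[0.085,0.01,-0.0,0.031,2.3],[0.085,0.01,-0.001,0.03,2.3],[0.085,0.011,-0.001,0.031,2.3],[0.085,0.01,-0.002,0.03,2.3]]]
```

```bash
python3 -m handwheel '[[[0.085,0.011,0,0.031,2.3],[0.085,0.011,-0.001,0.03,2.3],[0.085,0.011,-0.001,0.031,2.3],[0.085,0.01,-0.002,0.03,2.3],[0.085,0,0,0.02,0],[0.085,0,0,0.02,0],[0.085,0,0,0.02,0],[0.085,0,0,0.02,0],[0.085,0,0,0.003,0],[0.085,0,0,0,0]]]' 25
python3 -m handwheel '[[[0.05,0,0,0,0],[0.046,0,0,0,0],[0.042,0,0,0,0],[0.038,0,0,0,0],[0.036,0,0,0,0],[0.034,0,0,0,0],[0.032,0,0,0,0],[0.032,0,0,0,0],[0.032,0,0,0,0]]]'
python3 - <<'E'
from h import *
s=get_state(); print(s["time"],s["eef_pos"],yaw_of(s["tcp_rot"]),s["opening"]*.0854,s["finger_force"])
cv2.imwrite("pics/w5.png",viewer.read_camera("wrist"))
E
```

```text
time: 10.7
eef_pos: [0.5124, -0.1866, 0.0161]
tcp_rot: [0.997, -0.079, -0.002, -0.001]
contact_force: [-0.6, 0.5, -0.1]
opening: 0.991
finger_force: 0.0
time: 11.45
eef_pos: [0.5148, -0.1889, 0.0196]
tcp_rot: [0.997, -0.08, 0.002, 0.001]
contact_force: [-1.8, 1.0, 6.8]
opening: 0.375
finger_force: 7.4
11.45 [ 0.51483707 -0.18892084  0.01956363] -0.1600964116972959 0.03205588106419604 7.378861382603645
```

View pics/w5.png

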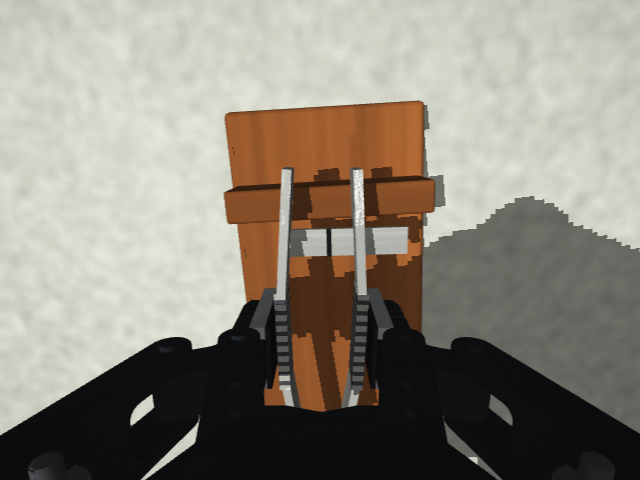

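The wrist view shows both plates between the pads. The gauge line is at column 328 and the moving arm's inner edge at about 354. I'll lift, then squeeze.

```bash
python3 -m handwheel '[[[0.032,0,0,-0.005,0],[0.032,0,0,-0.01,0],[0.032,0,0,-0.02,0],[0.032,0,0,-0.03,0],[0.032,0,0,-0.03,0],[0.031,0,0,-0.015,0],[0.030,0,0,0,0],[0.029,0,0,0,0],[0.028,0,0,0,0],[0.027,0,0,0,0],[0.027,0,0,0,0],[0.027,0,0,0,0]]]'
python3 - <<'E'
from h import *
s=get_state(); print(s["time"],s["eef_pos"],yaw_of(s["tcp_rot"]),s["opening"]*.0854,s["finger_force"],R.from_quat(s["tcp_rot"]).as_matrix()[2])
cv2.imwrite("pics/w6.png",viewer.read_camera("wrist"))
E
```

```text
time: 12.5
eef_pos: [0.5125, -0.1876, 0.1258]
tcp_rot: [0.997, -0.08, -0.001, -0.001]
contact_force: [-0.6, -0.1, -0.5]
opening: 0.317
finger_force: 7.1
12.5 [ 0.51246025 -0.18755582  0.12576223] -0.15989786456386818 0.027089519409338476 7.116632983088493 [-0.00269702 -0.00105795 -0.9999958 ]
```

View pics/w6.png

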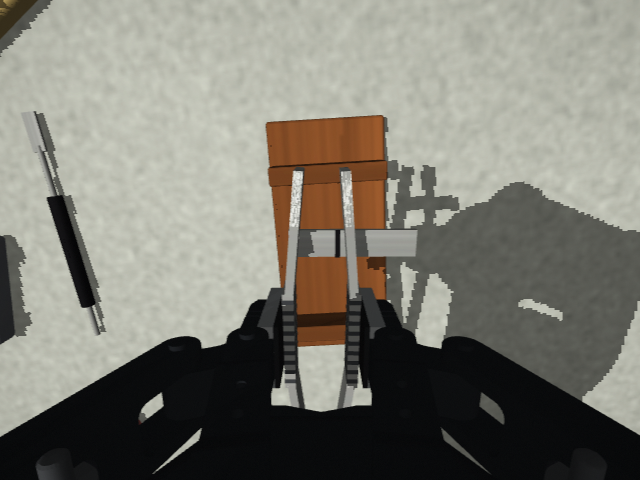

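It is held level, with the line at column 338 and the moving arm's inner edge at about 346, so it needs slightly more squeeze. I'll measure that numerically from pixel profiles.

```bash
python3 -m handwheel '[[[0.026,0,0,0,0],[0.026,0,0,0,0],[0.026,0,0,0,0]]]' | tail -2
cat > prof.py <<'E'
from h import *
s=get_state(); c=cam("wrist"); im=viewer.read_camera("wrist"); print(s["opening"]*.0854,s["finger_force"])
g=im.astype(int).mean(2).round().astype(int); sat=im.max(2).astype(int)-im.min(2)
print("strip rows",*[ (r,g[r,330:362].tolist()) for r in(238,246)],sep="\n")
for r in(176,186): print("tips",r,list(zip(range(288,354),sat[r,288:354].tolist()))[::1] if 0 else sat[r,288:354].tolist())
zt=s["eef_pos"][2]+.0187+.002
P=lambda u,v,z: to_plane(c,(u/640,v/480),z); print("mm/px at tips",1e3*np.linalg.norm(P(300,176,zt+.003)-P(340,176,zt+.003))/40)
E
python3 prof.py
```

```text
opening: 0.304
finger_force: 7.9
0.025998375965608597 7.859697192907333
strip rows
(238, [160, 161, 160, 161, 160, 161, 128, 59, 19, 20, 20, 60, 106, 119, 137, 154, 153, 153, 153, 154, 153, 153, 144, 107, 75, 75, 75, 75, 75, 76, 75, 75])
(246, [155, 155, 155, 156, 155, 156, 112, 35, 20, 19, 19, 58, 126, 123, 124, 153, 153, 152, 153, 152, 153, 152, 153, 126, 83, 73, 73, 73, 73, 73, 73, 72])
tips 176 [81, 80, 81, 82, 82, 82, 71, 26, 7, 7, 7, 6, 6, 7, 7, 8, 6, 10, 54, 81, 80, 81, 80, 82, 82, 81, 81, 80, 81, 81, 81, 80, 81, 80, 81, 80, 81, 81, 80, 81, 81, 81, 80, 80, 80, 81, 81, 80, 80, 37, 3, 5, 4, 4, 5, 5, 6, 6, 5, 6, 26, 71, 80, 79, 80, 80]
tips 186 [67, 65, 64, 60, 56, 51, 15, 6, 6, 6, 6, 6, 6, 5, 6, 5, 10, 67, 98, 98, 99, 98, 97, 99, 99, 100, 100, 100, 100, 100, 99, 99, 100, 98, 96, 95, 95, 95, 96, 99, 101, 101, 102, 100, 99, 99, 99, 99, 98, 97, 48, 5, 6, 7, 7, 7, 7, 7, 7, 7, 7, 34, 91, 94, 96, 96]
mm/px at tips 0.31969574709178655
```

At 26 mm the moving arm's lower edge sits on the line (dark columns 337–341, arm from about 342). The tip gap measures (337−305.7)·0.32 ≈ 10.0 mm. Next I'll plan the move to the stump.

Run:
```python
from h import *
s=get_state(); c=cam("wrist"); zt=s["eef_pos"][2]+.0187-.001+.007
P=lambda u,v,z: to_plane(c,(u/640,v/480),z)
tip=P(321.3,171,zt); y=yaw_of(s["tcp_rot"]); d=tip-s["eef_pos"]
print("tip off tool x,y",d[0]*np.cos(y)+d[1]*np.sin(y),d[0]*np.sin(y)-d[1]*np.cos(y),y)
L=.062
for o in(.06,): 
  t=np.array([.515,.132])-o*np.array([np.cos(y),np.sin(y)])
  print(t); plan([(t[0],t[1],.13,y)],.026)
```

```text
tip off tool x,y 0.057612376263018995 -0.0009034906050311934 -0.1598537488610824
[0.45576497 0.14155043]
[[[0.026,-0.012,-0.035,-0.0,-0.0],[0.026,-0.012,-0.035,-0.0,-0.0],[0.026,-0.012,-0.035,-0.0,-0.0],[0.026,-0.012,-0.035,-0.0,-0.0],[0.026,-0.012,-0.035,-0.001,-0.0],[0.026,-0.012,-0.035,-0.0,-0.0],[0.026,-0.012,-0.035,-0.001,-0.0],[0.026,-0.013,-0.036,-0.0,-0.0],[0.026,-0.012,-0.035,-0.001,-0.0]]]
```

```bash
python3 -m handwheel '[[[0.026,-0.006,-0.017,-0.004,0],[0.026,-0.009,-0.026,0,0],[0.026,-0.012,-0.035,0,0],[0.026,-0.012,-0.035,0,0],[0.026,-0.012,-0.035,0,0],[0.026,-0.012,-0.035,0,0],[0.026,-0.012,-0.035,0,0],[0.026,-0.012,-0.035,0,0],[0.026,-0.012,-0.035,0,0],[0.026,-0.007,-0.019,0,0],[0.026,-0.003,-0.009,0,0],[0.026,0,0,0,0]]]'
python3 -m handwheel '[[[0.026,0,0,0,0],[0.026,0,0,0,0]]]' >/dev/null
python3 - <<'E'
from look import *
s=get_state(); y=yaw_of(s["tcp_rot"]); print(s["time"],s["eef_pos"],y,s["opening"]*.0854)
dz=s["eef_pos"][2]+.0187-.001-.007-.03
o=look("wrist",["stump"],"pics/w7.png"); o|=look("wrist",["fixed_tip","moving_tip"],dz=dz); o2=look("top",["stump"])
print("gap",np.linalg.norm(o["fixed_tip"]-o["moving_tip"])); m=(o["fixed_tip"]+o["moving_tip"])/2
print("tips mid",m)
d=o["stump"]-m
print("move tool x,y",d[0]*np.cos(y)+d[1]*np.sin(y),d[0]*np.sin(y)-d[1]*np.cos(y))
E
```

```text
time: 13.85
eef_pos: [0.4556, 0.1427, 0.1314]
tcp_rot: [0.997, -0.078, 0.0, -0.0]
contact_force: [0.1, -0.8, -0.8]
opening: 0.304
finger_force: 7.8
14.0167 [0.45638663 0.14029564 0.13137664] -0.1608983185427478 0.026078988833508596
wrist stump 0.96 [318. 163.] [0.5128 0.1338 0.075 ]
wrist fixed_tip 0.64 [304. 174.] [0.5131 0.1376 0.1511]
wrist moving_tip 0.7 [338. 171.] [0.5122 0.1264 0.1511]
top stump 0.88 [251. 260.] [0.5172 0.1338 0.075 ]
gap 0.011149572836167704
tips mid [0.51262117 0.13200018 0.15107664]
move tool x,y -9.513669931062222e-05 -0.0017753333113685185
```

View pics/w7.png

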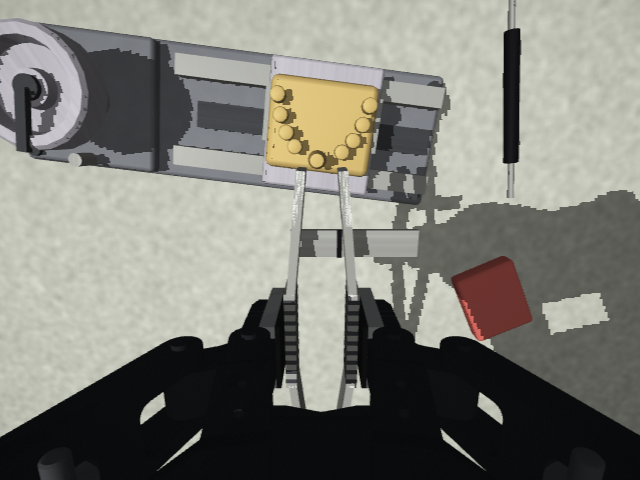

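The stump is at about (317,160), just beyond and below the tip midpoint at (321,172), which matches the computed offset. The pointer still lies towards the pin. I'll shift slightly, descend in stages and then check.

```bash
python3 -m handwheel '[[[0.026,0.001,-0.001,0.006,0],[0.026,0.001,0,0.012,0],[0.026,0,0,0.014,0],[0.026,0,0,0.010,0],[0.026,0,0,0.006,0],[0.026,0,0,0.004,0],[0.026,0,0,0,0],[0.026,0,0,0,0]]]'
python3 - <<'E'
from look import *
s=get_state(); y=yaw_of(s["tcp_rot"]); print(s["eef_pos"],y,s["opening"]*.0854)
dz=s["eef_pos"][2]+.0105-.03
o=look("wrist",["stump"],"pics/w8.png"); o|=look("wrist",["fixed_tip","moving_tip"],dz=dz); t=look("top",["stump"])
m=(o["fixed_tip"]+o["moving_tip"])/2; print("mid",m)
d=o["stump"]-m
print("move tool x,y",d[0]*np.cos(y)+d[1]*np.sin(y),d[0]*np.sin(y)-d[1]*np.cos(y))
E
```

```text
time: 15.03
eef_pos: [0.4583, 0.142, 0.0794]
tcp_rot: [0.997, -0.08, 0.0, -0.0]
contact_force: [0.7, 0.2, -0.5]
opening: 0.31
finger_force: 7.9
[0.45825007 0.1420469  0.07942851] -0.15980153218673368 0.02648448446436009
wrist stump 0.91 [319. 170.] [0.514  0.1349 0.075 ]
wrist fixed_tip 0.83 [304. 173.] [0.5157 0.1397 0.0989]
wrist moving_tip 0.58 [340. 172.] [0.5141 0.1279 0.0989]
top stump 0.73 [251. 259.] [0.5187 0.1342 0.075 ]
mid [0.51489043 0.1338148  0.09892851]
move tool x,y -0.0010647341413108258 -0.0009256176785457206
```

```bash
python3 -m handwheel '[[[0.026,0,-0.001,0.004,0],[0.026,0,0,0.004,0],[0.026,0,0,0.002,0],[0.026,0,0,0,0],[0.026,0,0,0,0],[0.026,0,0,0,0],[0.026,0,0,0,0],[0.026,0,0,0,0]]]'
python3 - <<'E'
from look import *
import prof
s=get_state(); y=yaw_of(s["tcp_rot"]); print(s["eef_pos"],abs(s["dq"]).max(),s["contact_force"],R.from_quat(s["tcp_rot"]).as_matrix()[2])
dz=s["eef_pos"][2]+.0105-.03
o=look("wrist",["stump","fixed_tip","moving_tip"]) if 0 else look("wrist",["stump"])
o|=look("wrist",["fixed_tip","moving_tip"],dz=dz); m=(o["fixed_tip"]+o["moving_tip"])/2; print("mid",m)
o=look("top",["pointer","index"])
E
```

```text
time: 16.05
eef_pos: [0.4584, 0.143, 0.0695]
tcp_rot: [0.997, -0.08, 0.0, -0.0]
contact_force: [0.3, 0.6, -0.4]
opening: 0.303
finger_force: 7.8
0.025845991977849543 7.848604470491409
strip rows
(238, [170, 171, 171, 171, 171, 171, 137, 63, 21, 21, 21, 64, 113, 127, 147, 163, 164, 164, 164, 164, 163, 163, 153, 115, 81, 80, 80, 81, 80, 81, 80, 80])
(246, [166, 166, 166, 165, 166, 166, 132, 62, 22, 20, 21, 63, 135, 133, 120, 154, 163, 163, 163, 163, 163, 163, 163, 135, 88, 78, 79, 78, 78, 78, 79, 78])
tips 176 [87, 89, 89, 89, 89, 90, 76, 32, 7, 8, 8, 7, 8, 7, 7, 7, 7, 11, 71, 94, 95, 94, 95, 94, 88, 69, 47, 41, 50, 52, 52, 53, 53, 53, 52, 53, 53, 53, 53, 53, 53, 52, 50, 42, 33, 41, 50, 53, 54, 33, 8, 7, 7, 7, 6, 5, 8, 8, 7, 7, 17, 46, 53, 53, 54, 86]
tips 186 [8, 8, 8, 8, 7, 9, 2, 6, 6, 6, 4, 3, 5, 6, 6, 6, 4, 6, 8, 7, 7, 7, 7, 7, 8, 7, 7, 8, 7, 8, 8, 8, 8, 8, 8, 7, 8, 8, 7, 7, 7, 6, 7, 6, 7, 4, 6, 6, 10, 21, 14, 6, 7, 7, 8, 7, 5, 3, 4, 7, 6, 13, 39, 61, 76, 78]
mm/px at tips 0.3197733568646776
[0.45835451 0.14301928 0.06947011] 0.0021563053156592824 [ 0.82117144 -0.16006458 -0.29833354] [ 2.73928111e-04 -8.86807467e-05 -9.99999959e-01]
wrist stump 0.98 [327. 169.] [0.5146 0.1329 0.075 ]
wrist fixed_tip 0.61 [301. 174.] [0.5152 0.1415 0.089 ]
wrist moving_tip 0.89 [339. 167.] [0.5154 0.1288 0.089 ]
mid [0.5152766  0.13513951 0.08897011]
top pointer 0.76 [180. 243.] [0.5481 0.2747 0.082 ]
top index 0.61 [184. 249.] [0.5401 0.2743 0.046 ]
```

```bash
python3 -c "
from plant import sign_off; print(sign_off())"
```

```text
the job is handed in; nothing more can be done
None
```

I set the handwheel's pointer within about 1–2° of the index pin, then handed in the job with the tweezers held level at the gauge line (about a 10 mm gap), tips about 5 mm above the tooth stump and no contact force felt.

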